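# Take a test plate out of the flattening bed and lay it on the sloping viewing stand

## Task

The white test plate has been pressed flat in its bed: first take the steel weight off it and seat the weight upright and fully home in its blue tapered cup. Then slide the plate along its channel until about a third of it sticks out over the bed's front edge (the end toward the robot), take hold of the part that sticks out and lift the plate clear of the bed. Lay it flat and centred on the sloping viewing stand with its low end up against the lip, keeping hold of it until it lies flat on the slope, then let go; do not drop the plate on the worktop, and leave the beaker, the brown bottle and the conical flask where they stand.

Things in the scene. Friction and masses are not known exactly. Their poses are not given: they have to be found in the camera images.
- plate_centre (a point): Centre of the white-coated glass test plate, 150 x 60 x 6 mm, loose, about 0.13 kg. x along its 150 mm length, y across its width, z up out of the coated face; the point is 3 mm above its underside. It begins in the bed's channel, its front end 15 to 35 mm inside the bed's front edge, its long sides hidden by the rails.
- flattening_bed: Fixed dark block with aluminium rails, 230 mm long (x), 124 mm wide (y). Origin on the worktop under its centre; -x is its front, toward the robot, the front edge at x = -115 mm with free space before it. The flat channel floor is 50 mm above the worktop along the whole length, 64 mm wide, open at both ends, between rails with tops 57 mm above the worktop.
- weight_centre (a point): Centre of the tapered steel weight, 83 mm tall, about 0.4 kg, loose, at first standing on the plate; z is its axis, up; the point is 41.5 mm above its foot. From the foot up: a cone from 36 mm diameter to 64 mm at 40 mm, a 64 mm disc to 48 mm, then a black round grip knob 26 mm in diameter from 48 to 83 mm.
- cup_floor (a point): Centre of the flat inner floor, 10 mm above the worktop, of the fixed blue tapered cup. The mouth is 34 mm above this floor; the inside matches the weight's cone with about 2 mm play all round. Fully home, the weight's foot rests on this floor (weight centre 41.5 mm above this point). Foot flange 92 mm in diameter.
- slope: Fixed black rest of the grey viewing stand, sloping 30 degrees, facing the robot. Origin 80 mm above the worktop, on the surface where the middle of the plate's underside comes to lie; x up the slope, y across, z square out of it. Only 44 mm wide (the plate overhangs 8 mm each side), from x = -75 to +57 mm. Under it are two 36 mm wide legs on a 10 mm base plate, 170 x 100 mm.
- beaker: Bystander: clear glass beaker, 54 mm in diameter, 70 mm tall; origin at the centre of its underside.
- brown_bottle: Bystander: small brown bottle with black cap, 42 mm in diameter, 90 mm tall; origin at the centre of its underside.
- conical_flask: Bystander: conical glass flask with an orange filling, 64 mm in diameter, 108 mm tall; origin at the centre of its underside.
- lip (a point): Middle of the top of the lip's inner face at the slope's low end: 75 mm down the slope from its origin, 12 mm above its surface; the lip is 44 mm wide. The plate's low end rests against it.
- rack_front (a point): Middle of the lower front edge of the room's shelf rack, an obstacle: from here back its lowest board (250 mm wide in y) hangs 316 mm above the worktop over an upright wooden panel 25 mm thick that stands on the worktop about 56 mm to the right (-y) of this point. Pass in front of it when swinging between the sides.
Things that resemble listed ones, but are neither listed nor needed, are in the scene too. What is shaped like the part that bears weight_centre but green is not meant.

How it is judged:
By the outcome, as a careful person would: the job done as asked, in the order asked, and still so for the second after the job is handed in, with the robot touching nothing.
It also fails if it takes over 61 s, if anything falls off the work surface, if the arm or the gripper's body presses on something with over 40 N, if the wrist force passes 120 N, or if a joint passes its speed limit or range.

## Robot

A 7-joint arm with a two-finger parallel gripper is mounted at the origin on a cart in front of the work surface, level with it; the furniture and walls round the work are solid. World frame = base frame: x ahead of the robot, y to its left, z up, the work surface at z = 0. Lengths are in m, angles in rad, forces in N, time in s.
With the tool pointing down it reaches from about 0.4 to 0.85 m from the base axis. Payload 10.4 kg.
Tool frame: the origin (TCP) lies midway between the tips of the shut fingers; the grasp point (between the pads) lies 19 mm behind it; z points along the fingers, y is the line along which they close (so a half turn about z gives the same grasp; the last joint's range is limited). The gripper opens to 87 mm and grips with 3 to 60 N. Pads are 19 mm wide; open, the fingers measure 117 mm over their backs; the gripper's body (75 mm by 190 mm) begins 51 mm behind the grasp point.
Start: joints at [1.161, 0.332, -0.065, 1.46, 0.022, 1.35, -0.088], TCP at [0.236, -0.579, 0.223] pointing down, gripper open.
Joint ranges: [-2.6, 2.6], [-0.5, 2.12], [-1.47, 1.34], [0.16, 2.42], [-1.27, 4.41], [0.06, 2.06], [-2.6, 2.6]. Speed limits (rad/s): [2.22, 2.22, 2.79, 2.79, 3.14, 3.14, 3.14].

## Interface

Orientations are given as a unit quaternion [x, y, z, w].
In Python, from bench import r gives the robot as it stands.
- The arm moves only by the tool arm_command, never from a script. Its argument "moves" is one flat list of numbers, 4 for each row, row after row: the shift along the tool's x, y, z in cm, then the turn about the tool's z in degrees. A call has 1 to 12 rows; each row shifts and turns the commanded pose from where the row before left it, along the tool's axes as they then stand; what a row does not reach is not made up. A row lasts 1/12 s, in which the tool goes at most 41.7 mm and 7.16 degrees, less where a joint would pass 70% of its speed; a pose out of reach is approached as far as the arm can. A call with a gripper value outside its range is refused whole. "fingers" is the opening in per cent of the stroke, from 0 (shut) to 100 (fully open), set as the call begins (left out, the last holds). The fingers move at their own pace and stop on an object; "squeeze" is the grip in N (left out, the last holds). Time passes only in rows, so rows that do not move let the fingers close. It gives the time, the measured TCP pose, the force, the opening and the grip force at its end, in the units of the state.
- r.read_state(): the state, without advancing time (a new reading comes with each control period).
- r.camera(name): name is "side" or "top" or "wrist"; returns the picture (384x512x3 uint8, red, green, blue); there is no depth.
- r.camera_info(name): a dict with "fx", "fy", "cx", "cy" (pixels), "k1" (the pictures are not rectified: a ray, as slopes to the right and down, at radius r is drawn at 1 + k1 r^2 times it, then the intrinsics apply), "origin" and "attitude" of the camera in the world. Camera axes: x right, y up, looking along -z (the intrinsics and any distortion apply to the point x, -y, -z); pixel columns grow to the right and rows downward; lengths in m; the calibration is good to about 2 mm. A picture is of the moment at which its call begins: read the wrist's pose just before it. camera_info takes no time and is no camera call; for the wrist camera it gives the pose at the moment of the call.
- r.close_job(): hands the job in; it is judged then, once.
The state is a dict: "time": time; "joint_positions": joint angles; "joint_vel": joint speeds; "joint_torque": joint torques, N m; "ee_pos": TCP position; "eef_rot": TCP orientation; "ft_force": force on the tool from outside, world axes, zero at the start; "torque": the same for the moment, N m; "width": finger opening in m; "grip_force": force on a finger pad.
Only numpy, scipy, OpenCV 4.12 (cv2) and the standard library are available. Lean on these libraries where they do the work, as an engineer would, in place of code of your own. Each camera call takes 0.05 s, during which the arm holds its last target. There are 200 camera calls.

## Working session

There is one attempt and no reset: what is moved stays moved. The work goes in short steps, Python scripts to look and compute and a tool call to move; the robot and the scene stay as the last step left them, time stands still between calls to the robot, and variables do not carry over. Pictures are saved under pics/ and viewed, at most 10 in all, crops included, and the job is handed in when it is done.

Besides the shell and the picture viewer there is one more tool, called as a command line: name --argument value ..., lists and objects as JSON in quotes. arm_command: Moves the arm, as the interface text tells. Its arguments: {"type":"object","properties":{"moves":{"type":"array"},"fingers":{"type":"number"},"squeeze":{"type":"number"}},"required":["moves"]}

```bash
mkdir -p pics; ls; python3 - <<'E'
from bench import r
import cv2,numpy as np
s=r.read_state()
print(s['time'],s['ee_pos'],s['eef_rot'],s['width'])
ims=[]
for n in ['side','top','wrist']:
    i=r.camera_info(n); print(n,i)
    im=r.camera(n)[:,:,::-1]; cv2.imwrite(f'pics/{n}0.png',im); ims.append(im)
cv2.imwrite('pics/a.png',cv2.resize(ims[0],(800,600)))
cv2.imwrite('pics/b.png',cv2.resize(ims[1],(800,600)))
E
```

```text
pics
0.0 [ 0.23559262 -0.57845236  0.22172239] [ 9.81360375e-01  1.92175077e-01 -1.82462393e-04 -7.22256680e-04] 0.08703745815403781
side {'fx': 372.9707503586751, 'fy': 372.9707503586751, 'cx': 251.39847910881096, 'cy': 189.3713108105976, 'k1': -0.07557746458454778, 'origin': array([0.36936949, 0.92634144, 0.68935005]), 'attitude': array([-0.06123824,  0.49271464,  0.8642151 , -0.08132913])}
top {'fx': 361.6362956271863, 'fy': 361.6362956271863, 'cx': 263.5483995064486, 'cy': 191.92959847666913, 'k1': 0.015737066103086866, 'origin': array([0.34596517, 0.10200107, 1.17836344]), 'attitude': array([-0.07353067,  0.07086727,  0.70859112, -0.6981903 ])}
wrist {'fx': 291.0798006179195, 'fy': 291.0798006179195, 'cx': 255.2989543758976, 'cy': 200.04468293555968, 'k1': -0.07478587781277399, 'origin': array([ 0.29959946, -0.55271076,  0.38371493]), 'attitude': array([-0.10655978,  0.07129648, -0.55358986,  0.82286092])}
```

View pics/a.png

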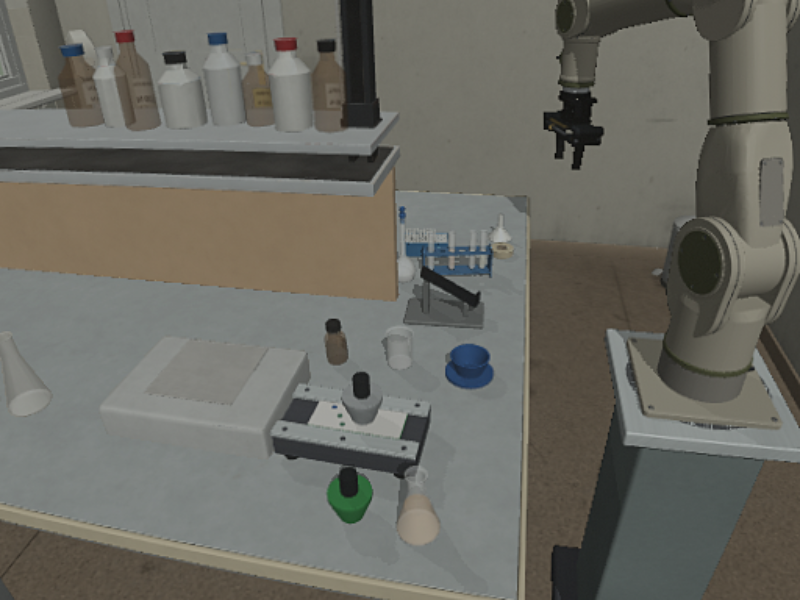

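View pics/b.png

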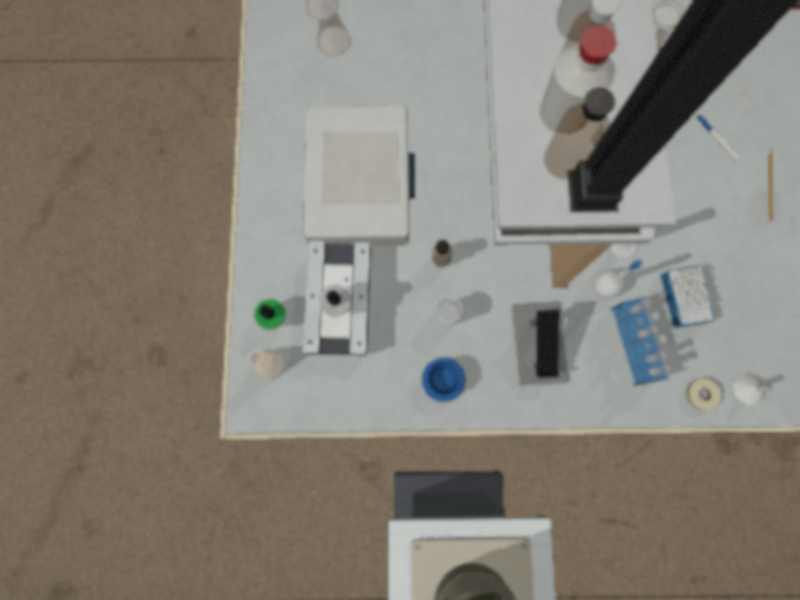

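Side view (800x600): bed at (350,430), weight on the plate with knob at (361,383), green decoy (350,495), blue cup (470,365), stand (445,300), beaker (399,347), bottle (336,342), flask (418,510). Top view: bed (337,298), knob (334,297), cup (443,379), slope (547,343), beaker (449,312), bottle (442,252), flask (267,363).
Candidates for the weight: grey weight on the plate, top (334,297), and the green look-alike, top (269,314). I choose the grey one. Cup: the blue one at (443,379), not the blue racks at (640,340) and (687,295).

```bash
cat > h.py <<'E'
from bench import r
import cv2,numpy as np
from scipy.spatial.transform import Rotation as R
def ray(i,uv):
    K=np.array([[i['fx'],0,i['cx']],[0,i['fy'],i['cy']],[0,0,1.]])
    p=cv2.undistortPoints(np.array([[uv]],float),K,np.array([i['k1'],0,0,0.]))[0,0]
    return i['origin'],R.from_quat(i['attitude']).apply([p[0],-p[1],-1])
def plane(i,uv,z):
    o,d=ray(i,uv); return o+d*(z-o[2])/d[2]
def tri(i1,uv1,i2,uv2):
    o,d=ray(i1,uv1);p,e=ray(i2,uv2)
    t=np.linalg.lstsq(np.c_[d,-e],p-o,rcond=None)[0]
    a,b=o+d*t[0],p+e*t[1]; return (a+b)/2,np.linalg.norm(a-b)
def mask(im,lo,hi): return cv2.inRange(cv2.cvtColor(im,cv2.COLOR_BGR2HSV),lo,hi)
E
python3 - <<'E'
from h import *
np.set_printoptions(precision=4,suppress=True)
T=r.camera_info('top');S=r.camera_info('side');k=1/1.5625
t=lambda u,v,z:plane(T,(u*k,v*k),z)[:2]
s=lambda u,v,z:plane(S,(u*k,v*k),z)[:2]
for n,u,v,z in [('FL',303,352,.057),('FR',368,353,.057),('BL',308,241,.057),('BR',370,242,.057),('knob',333.5,297,.139),('cup',444,379,.044),('beaker',449,311,.035),('bottle',443,247,.09),('flask',267,365,.02),('green',268,313,.083),('lowL',537,377,.05),('lowR',558,377,.05),('upL',537,311,.108),('upR',558,311,.108),('base',514,385,.01),('base',566,383,.01),('base',514,305,.01),('rackR',675,222,.5),('rackFL',495,240,.316),('rackfr',652,236,.316)]: print(n,t(u,v,z))
for n,u,v,z in [('knob',361,376,.139),('cup',469,357,.044),('beaker',399,332,.07),('bottle',334,322,.09),('flaskbase',418,528,0),('bedFL',428,456-12,.057),('rack',397,150,.35),('rackbot',395,188,.316)]: print('side',n,s(u,v,z))
im=cv2.imread('pics/top0.png');m=mask(im,(105,120,40),(125,255,255))
n,l,st,c=cv2.connectedComponentsWithStats(m)
print([(st[j],c[j]) for j in range(1,n) if st[j][4]>80])
im=cv2.imread('pics/top0.png')[120:280,130:410];cv2.imwrite('pics/c.png',cv2.resize(im,(800,457),interpolation=cv2.INTER_CUBIC))
E
```

```text
FL [0.4761 0.3225]
FR [0.4721 0.1932]
BL [0.7066 0.3179]
BR [0.7024 0.1894]
knob [0.5694 0.2516]
cup [0.4195 0.0428]
beaker [0.5587 0.0284]
bottle [0.6791 0.0404]
flask [0.4549 0.4027]
green [0.5512 0.3883]
lowL [ 0.4205 -0.1409]
lowR [ 0.4199 -0.1824]
upL [ 0.5425 -0.136 ]
upR [ 0.5419 -0.1762]
base [ 0.4075 -0.1017]
base [ 0.4101 -0.2079]
base [ 0.5741 -0.1102]
rackR [ 0.5814 -0.2279]
rackFL [ 0.6202 -0.0298]
rackfr [ 0.6226 -0.2788]
side knob [0.5708 0.2548]
side cup [0.4223 0.0507]
side beaker [0.5579 0.0285]
side bottle [0.6799 0.0445]
side flaskbase [0.4586 0.404 ]
side bedFL [0.4614 0.2965]
side rack [ 0.602  -0.2061]
side rackbot [ 0.5815 -0.0798]
[(array([271, 230,  26,  26, 549], dtype=int32), array([283.6102, 242.5464]))]
```

View pics/c.png

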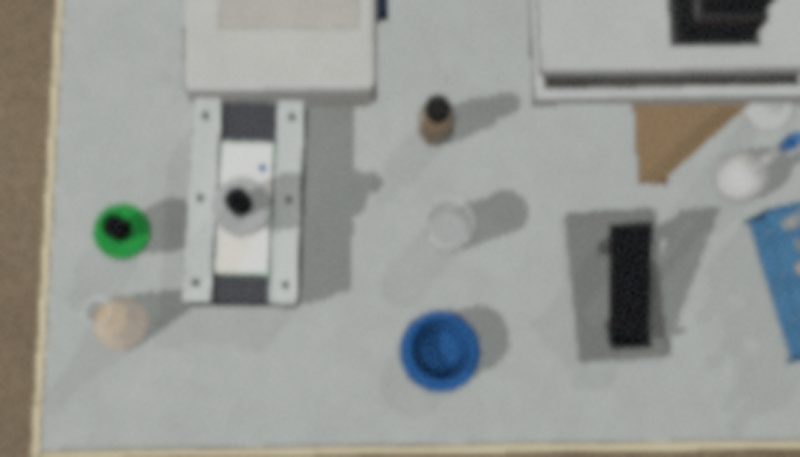

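Close crop: the grey weight with black knob, (240,200), stands on the white plate (front end v≈275, back v≈140) in the bed. The green one, (120,230), is off the bed, so it is the decoy. Cup at (440,350), slope at (630,285). Now plan the swing.

```bash
cat >> h.py <<'E'
def pose():
    s=r.read_state(); x=R.from_quat(s['eef_rot']).apply([1,0,0]); return s['ee_pos'],np.degrees(np.arctan2(x[1],x[0]))
def plan(wps,p=None,yaw=None,step=3.9):
    """wps: (x,y,z,yaw deg). prints rows [dx,dy,dz cm, turn]"""
    if p is None: p,yaw=pose()
    p=np.array(p)*100.; print('from',p.round(2),round(yaw,1))
    for w in wps:
        g=np.array(w[:3])*100.; n=int(max(1,np.ceil(np.linalg.norm(g-p)/step-.05),np.ceil(abs(w[3]-yaw)/7-.02)))
        for k in range(n):
            a=np.radians(yaw); d=(g-p)/(n-k); c,s_=np.cos(a),np.sin(a)
            row=np.round([c*d[0]+s_*d[1],s_*d[0]-c*d[1],-d[2],-(w[3]-yaw)/(n-k)],1)
            p=p+[c*row[0]+s_*row[1],s_*row[0]-c*row[1],-row[2]]; yaw-=row[3]
            print(', '.join('%g'%v for v in row),end=',  ' if k<n-1 else '\n')
    print('to',p.round(2),round(yaw,1))
E
python3 - <<'E'
from h import *
i=r.camera_info('wrist');q=R.from_quat(r.read_state()['eef_rot'])
print('cam in tool',q.inv().apply(i['origin']-r.read_state()['ee_pos']),q.inv().apply(R.from_quat(i['attitude']).apply([0,0,-1])))
plan([(.36,-.31,.23,75),(.45,-.05,.24,118),(.545,.252,.25,180)])
E
```

```text
cam in tool [ 6.89471028e-02  4.10334042e-05 -1.61864792e-01] [-0.25424297  0.00170832  0.96713887]
from [ 23.57 -57.86  22.2 ] 22.2
2.7, -2.5, -0.1, -6.6,  3, -2.2, -0.1, -6.6,  3.2, -1.8, -0.1, -6.6,  3.4, -1.5, -0.1, -6.6,  3.5, -1.1, -0.1, -6.6,  3.7, -0.6, -0.1, -6.6,  3.7, -0.2, -0.1, -6.6,  3.7, 0.2, -0.1, -6.6
3.4, 0.2, -0.1, -5.4,  3.4, 0.6, -0.1, -5.4,  3.3, 0.9, -0.1, -5.4,  3.2, 1.2, -0.1, -5.4,  3.1, 1.5, -0.2, -5.4,  3, 1.8, -0.1, -5.3,  2.8, 2, -0.2, -5.4,  2.6, 2.3, -0.1, -5.3
2.5, 2.5, -0.1, -6.9,  2.1, 2.8, -0.1, -6.9,  1.8, 3, -0.1, -6.9,  1.4, 3.2, -0.1, -6.9,  1, 3.4, -0.1, -6.9,  0.6, 3.5, -0.1, -6.9,  0.2, 3.5, -0.1, -6.9,  -0.2, 3.5, -0.2, -6.9,  -0.6, 3.4, -0.1, -6.8
to [54.5  25.18 25.  ] 180.0
```

arm_command --moves '[2.7, -2.5, -0.1, -6.6, 3, -2.2, -0.1, -6.6, 3.2, -1.8, -0.1, -6.6, 3.4, -1.5, -0.1, -6.6, 3.5, -1.1, -0.1, -6.6, 3.7, -0.6, -0.1, -6.6, 3.7, -0.2, -0.1, -6.6, 3.7, 0.2, -0.1, -6.6, 3.4, 0.2, -0.1, -5.4, 3.4, 0.6, -0.1, -5.4, 3.3, 0.9, -0.1, -5.4, 3.2, 1.2, -0.1, -5.4]' --fingers 100

```text
time: 1.15
ee_pos: [0.4056, -0.1792, 0.2345]
eef_rot: [0.664, 0.748, -0.0, 0.0]
ft_force: [1.1, 0.6, 0.6]
width: 0.087
grip_force: 0.0
```

arm_command --moves '[3.1, 1.5, -0.2, -5.4, 3, 1.8, -0.1, -5.3, 2.8, 2, -0.2, -5.4, 2.6, 2.3, -0.1, -5.3, 2.5, 2.5, -0.1, -6.9, 2.1, 2.8, -0.1, -6.9, 1.8, 3, -0.1, -6.9, 1.4, 3.2, -0.1, -6.9, 1, 3.4, -0.1, -6.9, 0.6, 3.5, -0.1, -6.9, 0.2, 3.5, -0.1, -6.9, -0.2, 3.5, -0.2, -6.9]'

```text
time: 2.15
ee_pos: [0.5354, 0.2198, 0.2492]
eef_rot: [0.057, 0.998, -0.0, -0.0]
ft_force: [0.4, 0.6, 0.5]
width: 0.0873
grip_force: 0.0
```

arm_command --moves '[-0.6, 3.4, -0.1, -6.8, 0, 0, 0, 0, 0, 0, 0, 0]'

```text
time: 2.4
ee_pos: [0.5445, 0.2537, 0.2497]
eef_rot: [-0.002, 1.0, 0.001, -0.001]
ft_force: [0.9, -0.3, -0.3]
width: 0.0871
grip_force: 0.0
```

```bash
python3 - <<'E'
from h import *
p,y=pose();print(p,y)
i=r.camera_info('wrist');print(i)
im=r.camera('wrist')[:,:,::-1];cv2.imwrite('pics/w1.png',im);cv2.imwrite('pics/w1v.png',cv2.resize(im,(800,600)))
import json;json.dump({k:np.array(v).tolist() for k,v in i.items()},open('w1.json','w'))
E
```

```text
[0.54445557 0.25374191 0.24966034] -179.8263372344539
{'fx': 291.0798006179195, 'fy': 291.0798006179195, 'cx': 255.2989543758976, 'cy': 200.04468293555968, 'k1': -0.07478587781277399, 'origin': array([0.47554205, 0.2532559 , 0.41168883]), 'attitude': array([-0.0899135 , -0.08969311,  0.70235141,  0.70040932])}
```

View pics/w1v.png

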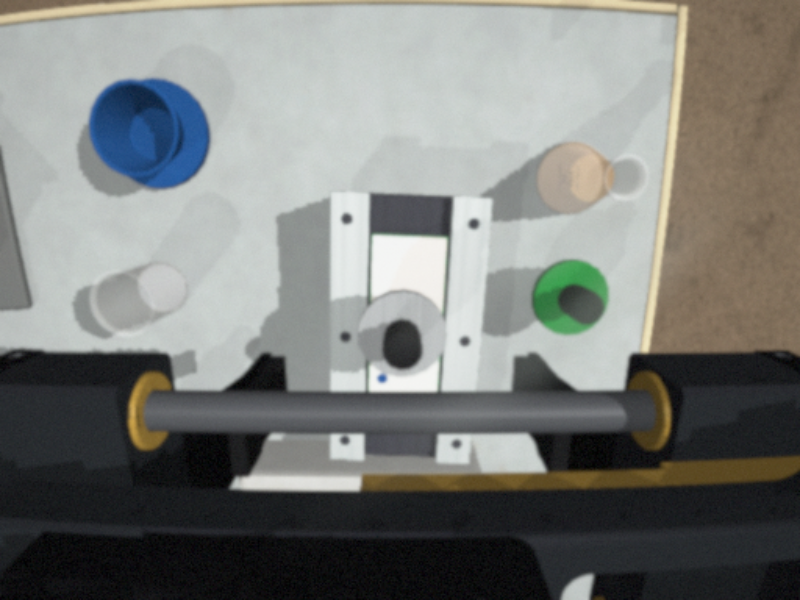

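The wrist view shows the bed upright at (330–490, 195–460), the plate's front end at v≈235, the knob top at about (402,350), the cup mouth at about (135,129) and the beaker at (140,297).

```bash
python3 - <<'E'
from h import *
import json
np.set_printoptions(precision=4,suppress=True)
i=json.load(open('w1.json'));i['origin']=np.array(i['origin']);k=.64
w=lambda u,v,z:plane(i,(u*k,v*k),z)[:2]
im=cv2.imread('pics/w1.png')
# knob dark blob
g=cv2.cvtColor(im,cv2.COLOR_BGR2GRAY);m=(g[195:240,235:280]<50).astype(np.uint8)
n,l,st,c=cv2.connectedComponentsWithStats(m);j=1+st[1:,4].argmax();x,y,ww,hh,a=st[j];print('knob bbox',(x+235)/k,(y+195)/k,ww/k,hh/k)
bx=(x+235+ww/2)
print('knob via disc',w(402,335,.104),'disc dia', w(358,335,.104)-w(446,335,.104))
rr=13/1000*i['fx']/(i['origin'][2]-.139)
print('knob top',plane(i,(bx,y+195+hh-rr),.139))
for nme,u,v,z in [('FL',490,198,.057),('FR',330,192,.057),('BL',470,463,.057),('BR',331,459,.057),('pFl',447,236,.056),('pFr',371,234,.056),('chF',370,193,.057),('chF2',452,196,.057),('chB',366,459,.057),('chB2',436,462,.057)]: print(nme,w(u,v,z))
# cup
m=mask(im,(105,100,30),(125,255,255));m[:, 160:]=0
cnt=max(cv2.findContours(m,0,1)[0],key=cv2.contourArea)
hull=cv2.convexHull(cnt)[:,0]
print('cup bbox',cnt[:,0].min(0)/k,cnt[:,0].max(0)/k)
print('mouth',w(136,128.5,.044),'edges',w(90,128,.044),w(182,128,.044)); 
print('inner floor',w(152,131,.01))
print('flange edges right',w(209,133,.004))
E
python3 - <<'E'
import cv2
im=cv2.imread('pics/w1.png')
a=cv2.resize(im[40:130,40:150],(550,450),interpolation=cv2.INTER_CUBIC)
cv2.imwrite('pics/cup.png',a)
E
```

```text
knob bbox 385.9375 321.875 32.8125 45.3125
knob via disc [0.5721 0.2555] disc dia [ 0.0002 -0.0624]
knob top [0.568  0.2555 0.139 ]
FL [0.4775 0.3224]
FR [0.4735 0.2007]
BL [0.7063 0.317 ]
BR [0.7026 0.1933]
pFl [0.5066 0.2904]
pFr [0.5053 0.2315]
chF [0.4743 0.2311]
chF2 [0.4763 0.2934]
chB [0.7023 0.2244]
chB2 [0.7052 0.2866]
cup bbox [89.0625 79.6875] [207.8125 185.9375]
mouth [0.4226 0.0466] edges [0.4207 0.0078] [0.4234 0.0842]
inner floor [0.4202 0.0417]
flange edges right [0.4225 0.0894]
```

View pics/cup.png

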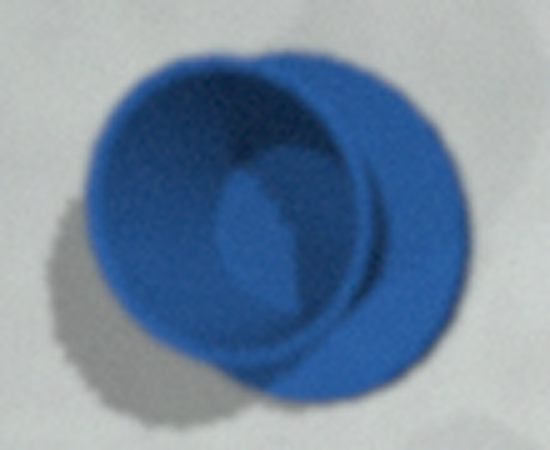

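Cup crop: rim ellipse centre is about (231,207) and flange centre about (291,227); its mouth is open and empty.

```bash
python3 - <<'E'
from h import *
import json
np.set_printoptions(precision=4,suppress=True)
i=json.load(open('w1.json'));i['origin']=np.array(i['origin'])
print('mouth',plane(i,(86.2,81.4),.044),'flange',plane(i,(98.2,85.4),.006), [plane(i,(40+468/5,85.4),.006)])
plan([(.570,.2555,.16,180),(.570,.2555,.110,180)],step=4)
E
```

```text
mouth [0.4216 0.0456 0.044 ] flange [0.4218 0.0406 0.006 ] [array([0.4231, 0.09  , 0.006 ])]
from [54.48 25.19 24.99] 180.0
-0.8, 0.1, 3, -0,  -0.9, 0.1, 3, -0,  -0.8, 0.2, 3, -0
-0, -0, 2.5, -0,  -0, -0, 2.5, -0
to [56.98 25.59 10.99] 180.0
```

arm_command --moves '[-0.8, 0.1, 3, 0, -0.9, 0.1, 3, 0, -0.9, 0.2, 3, 0, 0, 0, 2.5, 0, 0, 0, 2.5, 0, 0, 0, 0, 0, 0, 0, 0, 0]'

```text
time: 3.03
ee_pos: [0.571, 0.2536, 0.1103]
eef_rot: [0.001, 1.0, -0.001, -0.001]
ft_force: [0.8, -0.3, 0.4]
width: 0.0873
grip_force: 0.0
```

arm_command --moves '[0, 0, 0, 0, 0, 0, 0, 0, 0, 0, 0, 0, 0, 0, 0, 0, 0, 0, 0, 0, 0, 0, 0, 0]' --fingers 0 --squeeze 50

```text
time: 3.53
ee_pos: [0.5713, 0.2555, 0.1109]
eef_rot: [0.0, 1.0, 0.0, 0.0]
ft_force: [-0.5, -1.0, -0.4]
width: 0.0547
grip_force: 0.0
```

arm_command --moves '[0, 0, 0, 0, 0, 0, 0, 0, 0, 0, 0, 0, 0, 0, 0, 0, 0, 0, 0, 0, 0, 0, 0, 0, 0, 0, 0, 0]'

```text
time: 4.12
ee_pos: [0.5711, 0.2556, 0.1105]
eef_rot: [0.0, 1.0, 0.0, -0.0]
ft_force: [-0.3, -0.3, -0.9]
width: 0.0249
grip_force: 50.0
```

arm_command --moves '[0, 0, -1, 0, 0, 0, -2.5, 0, 0, 0, -2.5, 0, 0, 0, -2, 0, 0, 0, 0, 0, 0, 0, 0, 0, 0, 0, 0, 0]'

```text
time: 4.7
ee_pos: [0.5707, 0.2549, 0.1894]
eef_rot: [0.0, 1.0, -0.001, -0.001]
ft_force: [0.6, 0.7, -3.8]
width: 0.025
grip_force: 50.0
```

```bash
python3 - <<'E'
from h import *
s=r.read_state();print(s['width'],s['ft_force'])
im=r.camera('wrist')[:,:,::-1];cv2.imwrite('pics/w2.png',im[130:290,160:360])
cv2.imwrite('pics/w2v.png',cv2.resize(im[130:290,160:360],(750,600),interpolation=cv2.INTER_CUBIC))
plan([(.4217,.044,.18,180)],step=3.9)
E
```

```text
0.02498624022559666 [ 0.5767612   0.74963041 -3.79001702]
from [57.06 25.48 18.9 ] 180.0
2.1, -3, 0.1, -0,  2.1, -3, 0.1, -0,  2.1, -3, 0.1, -0,  2.1, -3, 0.1, -0,  2.2, -3, 0.2, -0,  2.1, -3, 0.1, -0,  2.2, -3.1, 0.2, -0
to [42.14  4.39 18.  ] 180.0
```

View pics/w2v.png

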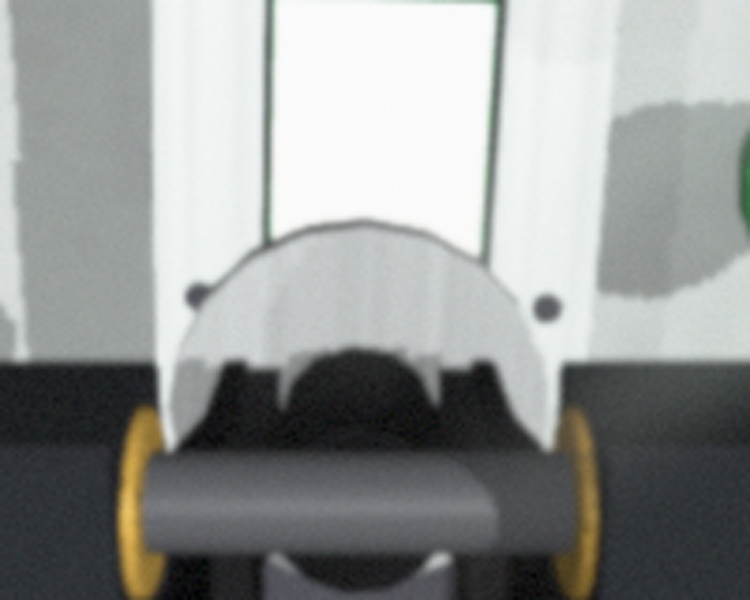

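The weight is held upright by its knob; the disc's near edge is at crop (362,222). I'll work out the weight's offset from the TCP.

```bash
python3 - <<'E'
from h import *
i=r.camera_info('wrist');p,y=pose()
for z in (p[2]-.0067,p[2]-.0147):
    q=plane(i,(160+362/3.75,130+222/3.75),z);print('weight offset',(q+[.032,0,0]-p)*1000)
E
```

```text
weight offset [ 0.38066269  0.32399339 -6.7       ]
weight offset [  2.14883416   0.33082446 -14.7       ]
```

arm_command --moves '[2.1, -3, 0.1, 0, 2.1, -3, 0.1, 0, 2.1, -3, 0.1, 0, 2.1, -3, 0.1, 0, 2.1, -3, 0.1, 0, 2.1, -3, 0.1, 0, 2.2, -3.1, 0.1, 0, 0, 0, 0, 0, 0, 0, 0, 0, 0, 0, 0, 0]'

```text
time: 5.58
ee_pos: [0.4228, 0.0446, 0.1832]
eef_rot: [0.001, 1.0, -0.0, -0.0]
ft_force: [-0.2, 1.0, -2.9]
width: 0.0247
grip_force: 50.0
```

```bash
python3 - <<'E'
from h import *
np.set_printoptions(precision=4,suppress=True)
print(pose())
i=r.camera_info('wrist')
im=r.camera('wrist')[:,:,::-1];cv2.imwrite('pics/w3.png',im)
m=mask(im,(105,100,30),(125,255,255))
n,l,st,c=cv2.connectedComponentsWithStats(m)
for j in range(1,n):
    if st[j][4]>300: print(st[j])
cv2.imwrite('pics/w3v.png',cv2.resize(im[80:300,150:370],(600,600),interpolation=cv2.INTER_CUBIC))
E
```

```text
(array([0.4228, 0.0446, 0.1832]), np.float64(179.92875601593946))
[ 218  145   75   56 2952]
```

View pics/w3v.png

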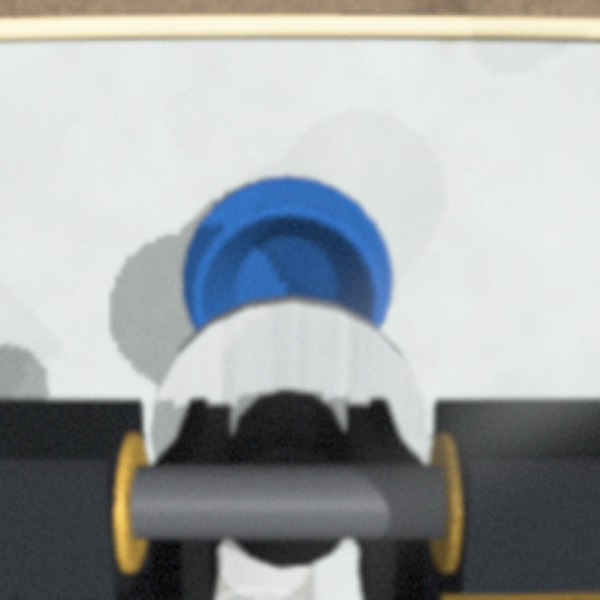

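Cup directly under the weight: flange spans columns 183–393 with its top at row 177 in the crop, rim centred at column ~290. The weight's disc is centred at column ~291.

```bash
python3 - <<'E'
from h import *
np.set_printoptions(precision=4,suppress=True)
i=r.camera_info('wrist');k=2.727
f=lambda u,v,z:plane(i,(150+u/k,80+v/k),z)
for z in (.004,.008): print('flange front',f(288,177,z)+[.046,0,0],'L',f(393,280,z),'R',f(183,280,z),'c',f(288,282,z))
print('rim front', f(291,214,.044)); print('L/R rim',f(376,280,.044),f(201,280,.044)); print(pose())
E
```

```text
flange front [0.4234 0.045  0.004 ] L [0.4219 0.091  0.004 ] R [ 0.4219 -0.001   0.004 ] c [0.4228 0.045  0.004 ]
flange front [0.4231 0.045  0.008 ] L [0.4211 0.0904 0.008 ] R [ 0.4211 -0.0005  0.008 ] c [0.422 0.045 0.008]
rim front [0.3885 0.0461 0.044 ]
L/R rim [0.4139 0.079  0.044 ] [0.4139 0.0114 0.044 ]
(array([0.4231, 0.0453, 0.1832]), np.float64(-179.98625729231068))
```

arm_command --moves '[0, 0, 3, 0, 0, 0, 3, 0, 0, 0, 2.5, 0, 0, 0, 1, 0, 0, 0, 1, 0, 0, 0, 0.6, 0, 0, 0, 0.4, 0, 0, 0, 0.3, 0, 0, 0, 0, 0, 0, 0, 0, 0]'

```text
time: 6.47
ee_pos: [0.4235, 0.0446, 0.0661]
eef_rot: [0.0, 1.0, -0.0, 0.0]
ft_force: [-0.6, 0.6, -2.3]
width: 0.0249
grip_force: 50.0
```

arm_command --moves '[0, 0, 0.2, 0, 0, 0, 0.1, 0, 0, 0, 0, 0]'

```text
time: 6.72
ee_pos: [0.4243, 0.0447, 0.0643]
eef_rot: [0.0, 1.0, -0.001, 0.001]
ft_force: [-6.9, -0.6, 18.4]
width: 0.0248
grip_force: 50.0
```

arm_command --moves '[0, 0, 0, 0, 0, 0, 0, 0, 0, 0, 0, 0, 0, 0, 0, 0, 0, 0, 0, 0, 0, 0, 0, 0]' --fingers 100

```text
time: 7.22
ee_pos: [0.4231, 0.0445, 0.0626]
eef_rot: [0.0, 1.0, -0.0, 0.0]
ft_force: [0.8, -0.6, -0.6]
width: 0.0571
grip_force: 0.0
```

arm_command --moves '[0, 0, 0, 0, 0, 0, 0, 0, 0, 0, -1.5, 0, 0, 0, -3, 0, 0, 0, -3, 0, 0, 0, -3, 0, 0, 0, -3, 0, 0, 0, 0, 0]'

```text
time: 7.88
ee_pos: [0.4256, 0.0451, 0.2026]
eef_rot: [0.0, 1.0, -0.001, 0.004]
ft_force: [0.2, -0.4, 0.6]
width: 0.0868
grip_force: 0.0
```

```bash
python3 - <<'E'
from h import *
s=r.read_state();print(s['time'],s['ee_pos'],s['width'],s['ft_force'])
a=r.camera('side')[:,:,::-1];b=r.camera('wrist')[:,:,::-1]
cv2.imwrite('pics/s4.png',a);cv2.imwrite('pics/w4.png',b)
cv2.imwrite('pics/v4.png',np.hstack([cv2.resize(a[180:280,150:350],(800,400))[:,150:550],cv2.resize(b[80:280,150:350],(400,400))]))
E
```

```text
7.8833 [0.42557101 0.04505063 0.20255583] 0.08680700128555548 [ 0.2120606  -0.41659181  0.57006638]
```

View pics/v4.png

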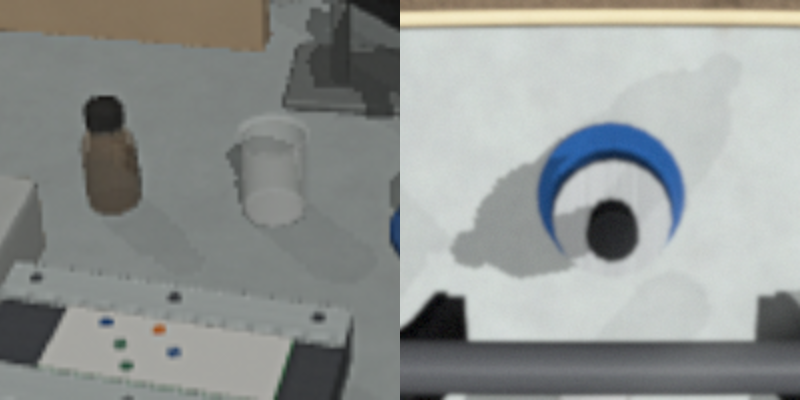

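Side crop: the plate lies in the bed without the weight, and bottle and beaker stand. Wrist crop: the weight sits centred and upright in the cup, disc at (612,210); the 18 N touch at TCP z 0.064 matches fully home (0.0647). Next, find the plate's ends from side and top.

```bash
cat > pl.py <<'E'
from h import *
def ends(name,im,lo=175):
    i=r.camera_info(name)
    hs=cv2.cvtColor(im,cv2.COLOR_BGR2HSV)
    m=((hs[...,2]>lo)&(hs[...,1]<25)).astype(np.uint8)
    n,l,st,c=cv2.connectedComponentsWithStats(m)
    out=[]
    for j in range(1,n):
        if st[j,4]<150: continue
        w=plane(i,c[j],.056)
        if abs(w[0]-.56)<.12 and abs(w[1]-.257)<.05:
            ys,xs=np.nonzero(l==j);P=np.array([plane(i,q,.056)[:2] for q in zip(xs,ys)])
            out.append((name,st[j],np.percentile(P,[.5,50,99.5],axis=0).round(4).tolist()))
    return out
E
python3 - <<'E'
from pl import *
im=cv2.imread('pics/s4.png');t=r.camera('top')[:,:,::-1];cv2.imwrite('pics/t4.png',t)
for lo in (165,185,205): print(lo,ends('side',im,lo),ends('top',t,lo))
plan([(.55,.2,.20,178),(.678,.256,.13,178),(.678,.256,.054,178)])
E
```

```text
165 [('side', array([198, 257,  62,  23, 640], dtype=int32), [[0.508, 0.2304], [0.5798, 0.2592], [0.6531, 0.2868]])] []
185 [] [('top', array([195, 166,  10,  58, 310], dtype=int32), [[0.4831, 0.294], [0.5654, 0.3047], [0.6639, 0.3185]]), ('top', array([206, 170,  19,  45, 741], dtype=int32), [[0.5104, 0.2302], [0.5775, 0.2588], [0.6501, 0.2865]]), ('top', array([226, 190,   8,  35, 198], dtype=int32), [[0.4785, 0.2014], [0.5322, 0.2137], [0.5836, 0.2233]])]
205 [] [('top', array([207, 189,  16,  25, 175], dtype=int32), [[0.5138, 0.2362], [0.5453, 0.2612], [0.5909, 0.2809]])]
from [42.29  4.44 19.71] 179.9
-2.1, 2.6, -0, 0.3,  -2.1, 2.6, -0.1, 0.3,  -2.1, 2.6, -0, 0.3,  -2.1, 2.6, -0.1, 0.3,  -2.1, 2.7, -0, 0.4,  -2, 2.6, -0.1, 0.3
-3.1, 1.5, 1.8, 0,  -3.2, 1.5, 1.7, 0,  -3.1, 1.5, 1.8, 0,  -3.2, 1.6, 1.7, 0
0, -0, 3.8, 0,  0, -0, 3.8, 0
to [67.81 25.63  5.41] 178.0
```

arm_command --moves '[-2.1, 2.6, 0, 0.3, -2.1, 2.6, 0, 0.3, -2.1, 2.6, 0, 0.3, -2.1, 2.6, 0, 0.3, -2.1, 2.7, 0, 0.4, -2, 2.6, 0, 0.3, -3.1, 1.5, 1.5, 0, -3.2, 1.5, 1.5, 0, -3.2, 1.5, 1.5, 0, -3.2, 1.6, 1.5, 0, 0, 0, 0, 0]' --fingers 0 --squeeze 20

```text
time: 8.95
ee_pos: [0.6798, 0.2579, 0.1273]
eef_rot: [0.016, 1.0, -0.001, -0.005]
ft_force: [0.7, -0.2, -1.2]
width: 0.0221
grip_force: 0.0
```

arm_command --moves '[0, 0, 3, 0, 0, 0, 2, 0, 0, 0, 1, 0, 0, 0, 0.8, 0, 0, 0, 0, 0, 0, 0, 0, 0, 0, 0, 0, 0, 0, 0, 0, 0]'

```text
time: 9.62
ee_pos: [0.6798, 0.2567, 0.0711]
eef_rot: [0.017, 1.0, 0.0, 0.001]
ft_force: [-0.5, 0.3, -0.1]
width: 0.0004
grip_force: 0.0
```

arm_command --moves '[0, 0, 1, 0, 0, 0, 0.7, 0, 0, 0, 0, 0, 0, 0, 0, 0]'

```text
time: 9.95
ee_pos: [0.6789, 0.2563, 0.0519]
eef_rot: [0.017, 1.0, -0.0, -0.0]
ft_force: [0.2, -0.3, 1.2]
width: 0.0007
grip_force: 0.0
```

arm_command --moves '[0.5, 0, -0.1, 0, 0.8, 0, 0, 0, 0.8, 0, 0, 0, 0.8, 0, 0, 0, 0.8, 0, 0, 0, 0.8, 0, 0, 0, 0.8, 0, 0, 0, 0.8, 0, 0, 0, 0.8, 0, 0, 0, 0.8, 0, 0, 0, 0.5, 0, 0, 0, 0, 0, 0, 0]'

```text
time: 10.95
ee_pos: [0.5961, 0.2596, 0.0536]
eef_rot: [0.016, 1.0, -0.0, -0.0]
ft_force: [0.2, -0.3, 0.4]
width: 0.0005
grip_force: 0.0
```

```bash
python3 - <<'E'
from pl import *
print(pose(),r.read_state()['ft_force'])
a=r.camera('side')[:,:,::-1];t=r.camera('top')[:,:,::-1];w=r.camera('wrist')[:,:,::-1]
i=r.camera_info('wrist')
cv2.imwrite('pics/s5.png',a);cv2.imwrite('pics/w5.png',w)
print(ends('side',a,165),ends('top',t,185))
# plate front end in wrist: column profile along bed middle
for y in (.24,.28):
  for x in np.arange(.405,.50,.004):
    d=R.from_quat(i['attitude']).inv().apply(np.array([x,y,.056])-i['origin']);a_=np.array([d[0],-d[1]])/-d[2];a_*=1+i['k1']*(a_@a_)
    u,v=int(i['fx']*a_[0]+i['cx']),int(i['fy']*a_[1]+i['cy'])
    if 0<=u<512 and 0<=v<384: print(round(x,3),w[v,u].tolist(),end=' ')
  print()
E
```

```text
(array([0.59607126, 0.2595781 , 0.05364097]), np.float64(178.12138203146034)) [ 0.15605417 -0.33630555  0.38897485]
[('side', array([268, 267,  20,  17, 209], dtype=int32), [[0.4373, 0.2363], [0.4532, 0.2673], [0.4769, 0.2896]])] [('top', array([204, 195,  20,  44, 661], dtype=int32), [[0.4357, 0.235], [0.4914, 0.2642], [0.5684, 0.291]])]
0.469 [233, 233, 232] 0.473 [235, 234, 233] 0.477 [234, 233, 233] 0.481 [233, 233, 233] 0.485 [234, 237, 236] 0.489 [233, 236, 235] 0.493 [235, 237, 235] 0.497 [234, 237, 235] 
0.469 [233, 233, 232] 0.473 [233, 233, 232] 0.477 [235, 234, 234] 0.481 [235, 235, 234] 0.485 [235, 235, 234] 0.489 [235, 236, 235] 0.493 [234, 236, 235] 0.497 [235, 237, 236]
```

arm_command --moves '[0.5, 0, 0, 0, 0.4, 0, 0, 0, 0, 0, 0, 0, -0.8, 0, 0, 0, -0.5, 0, -2, 0, 0, 0, -3.5, 0, 0, 0, -3.5, 0, 0, 0, -2, 0]'

```text
time: 11.77
ee_pos: [0.6026, 0.2598, 0.1674]
eef_rot: [0.017, 1.0, 0.001, 0.001]
ft_force: [0.1, 0.1, 0.6]
width: 0.0002
grip_force: 0.0
```

```bash
python3 - <<'E'
from pl import *
print(pose(),r.read_state()['time'])
a=r.camera('side')[:,:,::-1];t=r.camera('top')[:,:,::-1]
cv2.imwrite('pics/s6.png',a)
print(ends('side',a,165),ends('top',t,185))
plan([(.453,.2615,.16,178.2),(.453,.2615,.06,178.2)])
E
```

```text
(array([0.60263259, 0.25983094, 0.1674302 ]), np.float64(178.0496985947199)) 11.7667
[('side', array([228, 261,  63,  24, 861], dtype=int32), [[0.4296, 0.2337], [0.4946, 0.2636], [0.574, 0.29]])] [('top', array([195, 190,   9,  34, 201], dtype=int32), [[0.483, 0.296], [0.5367, 0.3059], [0.5851, 0.3196]]), ('top', array([204, 195,  19,  47, 714], dtype=int32), [[0.4294, 0.2351], [0.4883, 0.2644], [0.5698, 0.2909]])]
from [60.34 26.04 16.8 ] 178.0
3.8, -0.1, 0.2, -0,  3.7, -0.1, 0.2, -0.1,  3.8, -0.1, 0.2, -0,  3.7, -0.1, 0.2, -0.1
0, 0, 3.3, 0,  0, 0, 3.3, 0,  0, 0, 3.4, 0
to [45.33 26.14  6.  ] 178.2
```

arm_command --moves '[3.7, -0.3, 0, 0, 3.7, -0.2, 0, 0, 3.6, -0.1, 0, -0.1, 3.6, 0, 0, -0.1, 0, 0, 3, 0, 0, 0, 3, 0, 0, 0, 3, 0, 0, 0, 1, 0, 0, 0, 0, 0, 0, 0, 0, 0]' --fingers 100

```text
time: 12.7
ee_pos: [0.4552, 0.2584, 0.0639]
eef_rot: [0.015, 1.0, 0.0, -0.0]
ft_force: [0.8, 0.9, 0.6]
width: 0.0593
grip_force: 0.0
```

arm_command --moves '[0, 0.5, 0, 0, 0, 0, 0, 0, 0, 0, 0, 0, 0, 0, 0, 0, 0, 0, 0, 0, 0, 0, 0, 0]'

```text
time: 13.2
ee_pos: [0.4555, 0.2629, 0.0638]
eef_rot: [0.015, 1.0, -0.0, 0.0]
ft_force: [0.7, -0.1, -0.4]
width: 0.086
grip_force: 0.0
```

arm_command --moves '[0, 0, 1, 0, 0, 0, 1, 0, 0, 0, 1, 0, 0, 0, 0, 0, 0, 0, 0, 0]'

```text
time: 13.62
ee_pos: [0.4546, 0.2628, 0.0325]
eef_rot: [0.015, 1.0, -0.0, -0.001]
ft_force: [-0.2, 0.2, 0.3]
width: 0.0869
grip_force: 0.0
```

arm_command --moves '[0, 0, 0, 0, 0, 0, 0, 0, 0, 0, 0, 0, 0, 0, 0, 0, 0, 0, 0, 0, 0, 0, 0, 0, 0, 0, 0, 0, 0, 0, 0, 0]' --fingers 0 --squeeze 40

```text
time: 14.28
ee_pos: [0.4554, 0.2631, 0.0337]
eef_rot: [0.015, 1.0, 0.0, 0.0]
ft_force: [-0.4, 0.2, 1.9]
width: 0.0593
grip_force: 40.0
```

arm_command --moves '[0, 0, -0.4, 0, 0, 0, -0.8, 0, 0, 0, -1.5, 0, 0, 0, -2.5, 0, 0, 0, -2.5, 0, 0, 0, -2.5, 0, 0, 0, -1.8, 0, 0, 0, 0, 0, 0, 0, 0, 0]'

```text
time: 15.03
ee_pos: [0.4558, 0.2633, 0.1551]
eef_rot: [0.015, 1.0, 0.0, 0.001]
ft_force: [0.5, -0.1, -1.3]
width: 0.0593
grip_force: 40.0
```

```bash
python3 - <<'E'
from pl import *
s=r.read_state();print(pose(),s['time'],s['ft_force'],s['torque'],s['width'])
a=r.camera('side')[:,:,::-1];w=r.camera('wrist')[:,:,::-1];t=r.camera('top')[:,:,::-1]
cv2.imwrite('pics/s7.png',a);cv2.imwrite('pics/w7.png',w);cv2.imwrite('pics/t7.png',t)
cv2.imwrite('pics/v7.png',np.vstack([np.hstack([cv2.resize(a[180:280,150:300],(450,300)),cv2.resize(t[150:250,150:267],(350,300))]),cv2.resize(w[50:270,100:400],(800,587))[:300]]))
E
```

```text
(array([0.45578876, 0.26331123, 0.15512383]), np.float64(178.25670248789763)) 15.0333 [ 0.45881228 -0.10686417 -1.33774652] [ 0.12941777 -0.07704301 -0.01460999] 0.059294679722659914
```

View pics/v7.png

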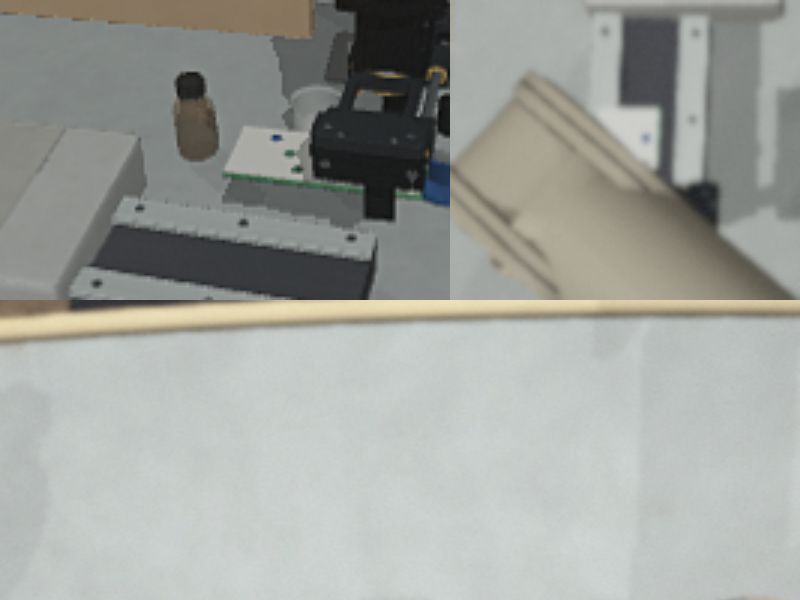

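The plate is held level by its front end, clear of the bed: its back corners in the side crop are at (226,176) and (245,127), and the back edge in the top crop is at row 107. Now the stand from the earlier top picture, and the back corner of the plate.

```bash
python3 - <<'E'
from h import *
np.set_printoptions(precision=4,suppress=True)
T=r.camera_info('top');S=r.camera_info('side')
print('plate back -y corner',tri(S,(231.7,222.3),T,(220.2,185.7)),'top only',plane(T,(220.2,185.7),.177))
im=cv2.imread('pics/top0.png');g=cv2.GaussianBlur(cv2.cvtColor(im,cv2.COLOR_BGR2GRAY),(3,3),0)
print(g[185:255:3,350].tolist()); print(g[220,335:365].tolist())
m=(g<60).astype(np.uint8);n,l,st,c=cv2.connectedComponentsWithStats(m)
for j in range(1,n):
    if st[j,4]>100 and abs(c[j][0]-350)<20 and abs(c[j][1]-220)<20:
        ys,xs=np.nonzero(l==j);b=cv2.boxPoints(cv2.minAreaRect(np.c_[xs,ys].astype(np.float32)));print(st[j],b)
        o=b[np.argsort(b[:,1])];up=o[:2].mean(0)-[0,.5];lo=o[2:].mean(0)+[0,.5]
        U=plane(T,up,.1085);print('up mid',U,'low mid lip',plane(T,lo,.0529))
        # several rows: centre line
        for v in range(202,240,6):
            q=xs[ys==v]; z=.1085-(v-199)/(241-199)*(.1085-.0425); print(v,q.min(),q.max(),plane(T,((q.min()+q.max())/2,v),z))
# grey base plate
hs=g[185:255,325:370]
for v in (195,220,240): print(v,g[v,322:372].tolist())
E
```

```text
plate back -y corner (array([0.5744, 0.2276, 0.1727]), np.float64(0.0004299954652877321)) top only [0.5737 0.2271 0.177 ]
[167, 167, 164, 128, 97, 32, 26, 26, 25, 25, 25, 28, 26, 27, 24, 25, 27, 28, 25, 95, 133, 164, 167, 166]
[114, 114, 114, 115, 116, 117, 114, 101, 75, 48, 32, 26, 25, 26, 27, 28, 27, 27, 26, 25, 27, 36, 53, 71, 83, 95, 110, 121, 127, 129]
[343 199  15  42 571] [[343. 199.]
 [357. 199.]
 [357. 240.]
 [343. 240.]]
up mid [ 0.5438 -0.1549  0.1085] low mid lip [ 0.4224 -0.1599  0.0529]
202 344 357 [ 0.534  -0.1569  0.1038]
208 343 356 [ 0.5172 -0.1549  0.0944]
214 344 357 [ 0.5002 -0.159   0.0849]
220 344 357 [ 0.4831 -0.1601  0.0755]
226 344 357 [ 0.4657 -0.1612  0.0661]
232 344 356 [ 0.4482 -0.1607  0.0566]
238 344 356 [ 0.4305 -0.1617  0.0472]
195 [168, 168, 168, 166, 162, 153, 142, 132, 128, 127, 127, 127, 127, 125, 123, 121, 122, 122, 121, 120, 120, 120, 120, 119, 119, 119, 119, 118, 119, 118, 117, 116, 116, 116, 115, 117, 124, 138, 153, 161, 163, 161, 157, 152, 144, 135, 128, 125, 124, 123]
220 [167, 168, 167, 166, 164, 162, 158, 148, 133, 121, 116, 115, 114, 114, 114, 114, 115, 116, 117, 114, 101, 75, 48, 32, 26, 25, 26, 27, 28, 27, 27, 26, 25, 27, 36, 53, 71, 83, 95, 110, 121, 127, 129, 129, 129, 128, 128, 130, 137, 147]
240 [163, 163, 162, 161, 160, 160, 160, 159, 155, 146, 132, 121, 116, 116, 115, 115, 115, 115, 115, 112, 101, 81, 59, 45, 40, 40, 41, 41, 42, 43, 43, 45, 47, 51, 60, 78, 98, 111, 115, 115, 114, 119, 134, 152, 164, 168, 168, 168, 168, 169]
```

```bash
python3 - <<'E'
from h import *
plan([(.47,.2,.2,179),(.51,.03,.24,180)],step=3)
E
```

```text
from [45.48 26.26 15.29] 178.3
-0.6, -2.1, -1.6, -0.2,  -0.5, -2.1, -1.6, -0.3,  -0.6, -2, -1.5, -0.2
-0.7, -2.8, -0.7, -0.2,  -0.7, -2.8, -0.7, -0.2,  -0.7, -2.8, -0.7, -0.2,  -0.7, -2.9, -0.6, -0.1,  -0.7, -2.8, -0.7, -0.2,  -0.7, -2.9, -0.6, -0.1
to [51.05  2.97 23.99] 180.0
```

arm_command --moves '[-0.5, -2, -1.5, -0.2, -0.6, -2.1, -1.6, -0.3, -0.6, -2.1, -1.6, -0.2, -0.7, -2.8, -0.7, -0.2, -0.7, -2.8, -0.7, -0.2, -0.7, -2.8, -0.7, -0.2, -0.7, -2.8, -0.7, -0.1, -0.7, -2.8, -0.7, -0.2, -0.7, -2.9, -0.6, -0.1, 0, 0, 0, 0, 0, 0, 0, 0, 0, 0, 0, 0]'

```text
time: 16.18
ee_pos: [0.5105, 0.0317, 0.2408]
eef_rot: [0.0, 1.0, 0.0, -0.001]
ft_force: [-0.4, -0.2, -1.5]
width: 0.0594
grip_force: 40.0
```

```bash
python3 - <<'E'
from h import *
import json
s=r.read_state();print(pose(),s['time'],s['width'])
i=r.camera_info('wrist');w=r.camera('wrist')[:,:,::-1];cv2.imwrite('pics/w8.png',w)
json.dump({k:np.array(v).tolist() for k,v in i.items()},open('w8.json','w'))
t=r.camera('top')[:,:,::-1];cv2.imwrite('pics/t8.png',t)
v=cv2.resize(w[30:330,:400],(800,600),interpolation=cv2.INTER_CUBIC);cv2.imwrite('pics/v8.png',v)
E
```

```text
(array([0.51047703, 0.03173657, 0.24082412]), np.float64(179.9826038380597)) 16.1833 0.059439746452255214
```

View pics/v8.png

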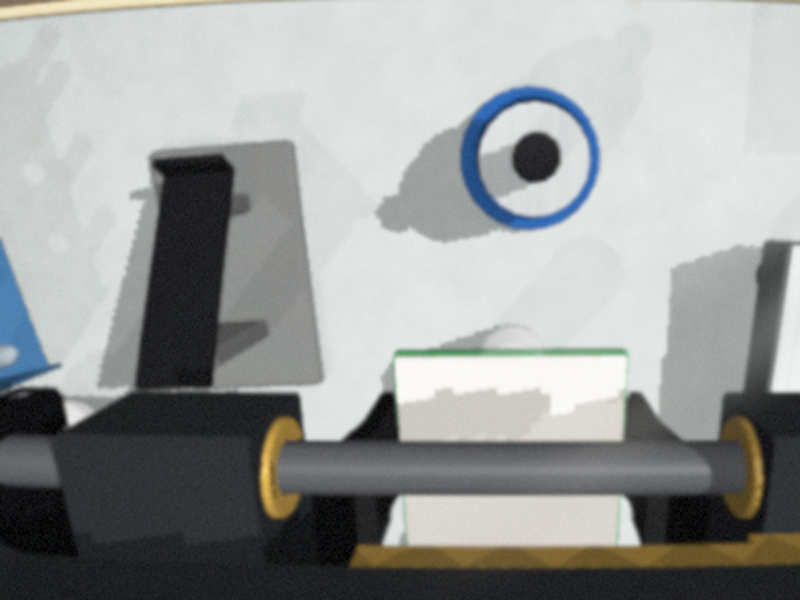

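The view shows the slope strip with its upper edge (136,385)–(213,385), the lip at about (155–232, 155–172), and base corners (150,150), (295,140), (323,382), (98,387). The plate's front end is at (395,352)–(626,350), and the weight sits concentric in the cup at (535,157).

```bash
python3 - <<'E'
from h import *
import json
np.set_printoptions(precision=4,suppress=True)
i=json.load(open('w8.json'));i['origin']=np.array(i['origin'])
f=lambda u,v,z:plane(i,(u/2,v/2+30),z)
for n,u,v,z in [('upR',136,385,.1085),('upL',213,385,.1085),('lipR inner',162,176,.0529),('lipL inner',232,170,.0529),('lipR outer',152,156,.0529),('lipL outer',226,154,.0529),('b1',150,150,.01),('b2',295,140,.01),('b3',323,382,.01),('b4',98,387,.01),('pfR',395,352,.263),('pfL',626,350,.263),('mid strip R',149,280,.0765),('mid strip L',222,280,.0765)]: print(n,f(u,v,z))
T=r.camera_info('top')
for n,u,v in [('b4',567,215),('b3',655,208),('b2',668,352),('b1',580,360)]: print('top base',n,plane(T,(130+u/2.857,120+v/2.857),.01))
E
```

```text
upR [ 0.5439 -0.1759  0.1085]
upL [ 0.5436 -0.1311  0.1085]
lipR inner [ 0.4312 -0.1776  0.0529]
lipL inner [ 0.4289 -0.1336  0.0529]
lipR outer [ 0.4194 -0.1825  0.0529]
lipL outer [ 0.4196 -0.1363  0.0529]
b1 [ 0.4128 -0.2096  0.01  ]
b2 [ 0.4091 -0.1095  0.01  ]
b3 [ 0.575  -0.1036  0.01  ]
b4 [ 0.58   -0.2762  0.01  ]
pfR [0.481  0.0024 0.263 ]
pfL [0.4805 0.0602 0.263 ]
mid strip R [ 0.4904 -0.1795  0.0765]
mid strip L [ 0.4909 -0.135   0.0765]
top base b4 [ 0.574  -0.1086  0.01  ]
top base b3 [ 0.5806 -0.2101  0.01  ]
top base b2 [ 0.4161 -0.2133  0.01  ]
top base b1 [ 0.4086 -0.1147  0.01  ]
```

```bash
python3 - <<'E'
from h import *
plan([(.445,-.06,.21,181),(.45,-.158,.17,182),(.4595,-.158,.125,182)],step=2.8)
T=r.camera_info('top');print('panel corner',plane(T,(553/1.5625,286/1.5625),0.))
E
```

```text
from [51.04  3.25 24.1 ] -179.9
0.1, -0.2, 0.1, -6.9,  0.1, -0.2, 0.1, -6.9,  0.2, -0.1, 0.1, -6.9,  0.2, -0.1, 0.1, -6.9,  0.2, -0.1, 0.1, -6.9,  0.2, -0.1, 0.1, -6.9,  0.2, -0, 0.1, -6.9,  0.2, -0, 0.1, -6.9,  0.2, 0, 0.1, -6.9,  0.2, 0, 0.1, -6.9,  0.2, 0.1, 0.1, -7,  0.2, 0.1, 0, -6.9,  0.2, 0.1, 0.1, -7,  0.2, 0.1, 0, -6.9,  0.2, 0.1, 0.1, -7,  0.1, 0.2, 0, -6.9,  0.1, 0.2, 0.1, -7,  0.1, 0.2, 0, -6.9,  0.1, 0.2, 0.1, -7,  0.1, 0.2, 0, -6.9,  0, 0.2, 0.1, -7,  -0, 0.2, 0, -6.9,  -0, 0.2, 0.1, -7,  -0.1, 0.2, 0, -6.9,  -0.1, 0.2, 0.1, -7,  -0.1, 0.2, 0, -6.9,  -0.1, 0.2, 0.1, -7,  -0.1, 0.2, 0, -6.9,  -0.2, 0.1, 0.1, -7,  -0.2, 0.1, 0, -6.9,  -0.2, 0.1, 0.1, -7,  -0.2, 0.1, 0, -6.9,  -0.2, 0, 0.1, -7,  -0.2, 0, 0, -6.9,  -0.2, -0, 0.1, -7,  -0.2, -0, 0, -6.9,  -0.2, -0.1, 0.1, -7,  -0.2, -0.1, 0, -6.9,  -0.2, -0.1, 0.1, -7,  -0.2, -0.1, 0, -6.9,  -0.2, -0.2, 0.1, -7,  -0.1, -0.2, 0, -6.9,  -0.1, -0.2, 0.1, -7,  -0.1, -0.2, 0, -6.9,  -0.1, -0.2, 0.1, -7,  -0.1, -0.2, 0, -6.9,  -0, -0.2, 0.1, -7,  -0, -0.2, 0, -6.9,  0, -0.2, 0.1, -7,  0.1, -0.2, 0, -6.9,  0.1, -0.3, 0.1, -7,  0.1, -0.2, 0, -6.9
-0.1, -2.5, 1, -0.3,  -0.1, -2.4, 1, -0.2,  -0, -2.5, 1, -0.3,  -0.1, -2.4, 1, -0.2
-0.5, -0, 2.3, -0,  -0.4, -0.1, 2.2, -0
to [ 45.92 -15.83  12.5 ] 182.0
panel corner [ 0.61613467 -0.19727442  0.        ]
```

arm_command --moves '[1.7, -2.3, 0.8, -0.2, 1.6, -2.3, 0.8, -0.3, 1.6, -2.3, 0.8, -0.2, 1.6, -2.3, 0.7, -0.3, -0.1, -2.5, 1, -0.3, -0.1, -2.4, 1, -0.2, 0, -2.5, 1, -0.3, -0.1, -2.4, 1, -0.2, -0.5, 0, 2.2, 0, -0.5, 0, 2.1, 0, 0, 0, 0, 0, 0, 0, 0, 0]'

```text
time: 17.28
ee_pos: [0.4614, -0.1572, 0.1271]
eef_rot: [-0.018, 1.0, 0.001, -0.001]
ft_force: [-0.8, -0.5, -1.5]
width: 0.0588
grip_force: 40.0
```

```bash
python3 - <<'E'
from h import *
s=r.read_state();print(pose(),s['time'],s['ft_force'],s['torque'])
a=r.camera('side')[:,:,::-1];w=r.camera('wrist')[:,:,::-1];t=r.camera('top')[:,:,::-1]
for n,q in zip('swt',(a,w,t)): cv2.imwrite(f'pics/{n}9.png',q)
i=r.camera_info('wrist')
# lip / base front: brightness down the columns each side and centre; plate front corners by profile
g=cv2.cvtColor(w,cv2.COLOR_BGR2GRAY)
for u in (225,255,285): print(u,g[100:240:2,u].tolist())
E
```

```text
(array([ 0.46137632, -0.15720696,  0.12705049]), np.float64(-177.89919778139537)) 17.2833 [-0.80484482 -0.54475632 -1.49226581] [ 0.05668132 -0.0988634  -0.02929129]
225 [217, 217, 217, 214, 217, 214, 214, 217, 213, 215, 217, 216, 217, 219, 215, 218, 218, 217, 213, 205, 202, 179, 134, 137, 143, 145, 146, 146, 143, 129, 123, 123, 126, 114, 104, 104, 102, 104, 104, 101, 104, 101, 101, 103, 103, 103, 103, 103, 102, 99, 98, 96, 87, 112, 195, 245, 248, 248, 248, 246, 220, 198, 196, 197, 197, 196, 196, 195, 199, 199]
255 [213, 212, 215, 216, 217, 215, 213, 213, 214, 216, 217, 215, 217, 217, 216, 217, 218, 218, 215, 207, 205, 183, 132, 135, 144, 145, 142, 145, 130, 66, 31, 30, 19, 22, 27, 32, 29, 33, 34, 30, 36, 36, 39, 38, 39, 36, 43, 44, 42, 43, 45, 49, 69, 111, 207, 246, 248, 247, 247, 246, 244, 237, 209, 197, 198, 199, 196, 198, 199, 197]
285 [218, 218, 218, 219, 215, 212, 207, 206, 206, 208, 210, 208, 207, 210, 211, 214, 212, 211, 210, 209, 205, 167, 131, 137, 139, 138, 138, 138, 138, 138, 140, 139, 140, 137, 138, 139, 139, 140, 138, 140, 139, 143, 143, 149, 148, 147, 149, 147, 148, 146, 150, 146, 121, 135, 211, 245, 246, 247, 247, 247, 248, 248, 247, 247, 246, 231, 208, 214, 212, 214]
```

```bash
python3 - <<'E'
from h import *
np.set_printoptions(precision=4,suppress=True)
w=cv2.imread('pics/w9.png');g=cv2.GaussianBlur(cv2.cvtColor(w,cv2.COLOR_BGR2GRAY),(3,3),0);i=r.camera_info('wrist')
def span(row,cond):
    c=np.nonzero(cond(g[row,170:340]))[0]+170; return c.min(),c.max()
for v,z in ((162,.0529),(175,.046),(190,.055),(200,.060)):
    c=np.nonzero(g[v,215:290]<72)[0]+215;a,b=c.min(),c.max()+1;print(v,a,b,plane(i,(a,v),z),plane(i,(b,v),z),plane(i,((a+b)/2,v),z)[1])
v=212;c=np.nonzero(g[v,170:340]>235)[0]+170;print('plate',c.min(),c.max()+1,plane(i,(c.min(),v),.149),plane(i,(c.max()+1,v),.149))
print('lip outer',plane(i,(255,157.5),.0529),'lip inner bottom?',plane(i,(255,166),.0425),'base front',plane(i,(255,143),.01),'plate front',plane(i,(255,207.5),.146))
E
```

```text
162 227 279 [ 0.4244 -0.1835  0.0529] [ 0.4229 -0.141   0.0529] -0.16223180160817346
175 227 278 [ 0.4364 -0.184   0.046 ] [ 0.4349 -0.1407  0.046 ] -0.16233406235969042
190 227 278 [ 0.4474 -0.183   0.055 ] [ 0.4459 -0.1407  0.055 ] -0.16186285068748704
200 227 278 [ 0.4547 -0.1825  0.06  ] [ 0.4532 -0.1407  0.06  ] -0.16156453427303005
plate 199 313 [ 0.4377 -0.1883  0.149 ] [ 0.4356 -0.1302  0.149 ]
lip outer [ 0.4199 -0.1607  0.0529] lip inner bottom? [ 0.4284 -0.1605  0.0425] base front [ 0.411  -0.1612  0.01  ] plate front [ 0.4352 -0.1598  0.146 ]
```

arm_command --moves '[0, -0.2, 1, 0, 0, 0, 1, 0, 0, 0, 1, 0, 0, 0, 0.4, 0, 0, 0, 0.4, 0, 0, 0, 0.4, 0, 0, 0, 0.4, 0, 0, 0, 0, 0]'

```text
time: 18.1
ee_pos: [0.462, -0.1606, 0.0812]
eef_rot: [-0.017, 1.0, 0.0, 0.0]
ft_force: [-1.9, -0.5, 2.7]
width: 0.0593
grip_force: 40.0
```

arm_command --moves '[0, 0, 0.3, 0, 0, 0, 0.3, 0, 0, 0, 0.3, 0, 0, 0, 0.3, 0, 0, 0, 0.3, 0, 0, 0, 0.3, 0, 0, 0, 0.3, 0, 0, 0, 0, 0]' --squeeze 25

```text
time: 18.77
ee_pos: [0.4614, -0.1607, 0.0599]
eef_rot: [-0.017, 1.0, 0.0, -0.0]
ft_force: [-0.8, -0.4, 1.7]
width: 0.0594
grip_force: 25.0
```

arm_command --moves '[0, 0, 0.3, 0, 0, 0, 0.3, 0, 0, 0, 0.2, 0, 0, 0, 0.2, 0, 0, 0, 0.2, 0, 0, 0, 0, 0]'

```text
time: 19.27
ee_pos: [0.4616, -0.1607, 0.0481]
eef_rot: [-0.017, 1.0, 0.0, -0.0]
ft_force: [-0.9, -0.5, 1.0]
width: 0.0595
grip_force: 25.0
```

arm_command --moves '[0, 0, 0.1, 0, 0, 0, 0.1, 0, 0, 0, 0.1, 0, 0, 0, 0, 0]'

```text
time: 19.6
ee_pos: [0.4618, -0.1607, 0.0454]
eef_rot: [-0.017, 1.0, -0.0, -0.0]
ft_force: [-1.0, 0.1, 1.1]
width: 0.0595
grip_force: 25.0
```

```bash
python3 - <<'E'
from h import *
np.set_printoptions(precision=4,suppress=True)
s=r.read_state();print(pose(),s['time'],s['ft_force'])
w=r.camera('wrist')[:,:,::-1];cv2.imwrite('pics/w10.png',w);i=r.camera_info('wrist')
a=r.camera('side')[:,:,::-1];cv2.imwrite('pics/s10.png',a)
g=cv2.GaussianBlur(cv2.cvtColor(w,cv2.COLOR_BGR2GRAY),(3,3),0)
for u in (235,255,275):print(u,g[120:230:2,u].tolist())
# side: plate white
S=r.camera_info('side');hs=cv2.cvtColor(a,cv2.COLOR_BGR2HSV)
m=((hs[...,2]>140)&(hs[...,1]<30)).astype(np.uint8)
n,l,st,c=cv2.connectedComponentsWithStats(m[150:230,240:330])
for j in range(1,n):
    if st[j,4]>25: print(st[j]+[240,150,0,0,0],c[j]+[240,150])
E
```

```text
(array([ 0.4618, -0.1607,  0.0454]), np.float64(-178.0377420584187)) 19.6 [-0.9583  0.1451  1.0622]
235 [214, 214, 213, 213, 213, 212, 212, 211, 210, 210, 204, 200, 199, 199, 197, 167, 127, 132, 138, 140, 141, 141, 142, 142, 141, 142, 140, 111, 53, 34, 33, 34, 26, 17, 15, 19, 29, 31, 32, 32, 33, 37, 99, 216, 248, 250, 249, 250, 250, 250, 245, 223, 210, 211, 211]
255 [208, 208, 210, 210, 208, 204, 205, 205, 205, 207, 210, 207, 202, 200, 192, 152, 123, 130, 133, 134, 134, 135, 135, 135, 134, 134, 132, 100, 43, 33, 35, 34, 28, 22, 20, 28, 37, 38, 41, 44, 46, 50, 104, 216, 248, 249, 249, 249, 249, 249, 248, 236, 216, 212, 212]
275 [201, 202, 201, 201, 203, 202, 202, 203, 203, 203, 204, 204, 204, 204, 195, 149, 124, 130, 133, 134, 135, 135, 134, 135, 135, 134, 128, 91, 43, 37, 43, 43, 42, 41, 42, 49, 55, 59, 62, 64, 67, 69, 113, 216, 247, 249, 249, 249, 249, 249, 250, 250, 250, 245, 225]
[254 150  27  29 269] [264.8662 169.829 ]
[314 150  13   5  58] [320.1034 151.931 ]
[247 208  18   7  62] [254.371  210.8065]
[250 220  12  10  41] [255.5854 226.2683]
```

arm_command --moves '[0, 0, 0.1, 0, 0, 0, 0.1, 0, 0, 0, 0, 0, 0, 0, 0, 0]'

```text
time: 20.03
ee_pos: [0.462, -0.1608, 0.0441]
eef_rot: [-0.017, 1.0, -0.0, 0.0]
ft_force: [-3.8, 0.9, 9.8]
width: 0.059
grip_force: 25.0
```

arm_command --moves '[0, 0, 0.1, 0, 0, 0, 0.1, 0, 0, 0, 0, 0, 0, 0, 0, 0]'

```text
time: 20.37
ee_pos: [0.4626, -0.1608, 0.0432]
eef_rot: [-0.017, 1.0, -0.001, 0.0]
ft_force: [-7.7, 2.6, 24.2]
width: 0.0596
grip_force: 25.0
```

arm_command --moves '[0, 0, -0.2, 0, 0.2, 0, 0.1, 0, 0.2, 0, 0.1, 0, 0.2, 0, 0.1, 0, 0, 0, 0, 0]'

```text
time: 20.78
ee_pos: [0.4549, -0.1609, 0.0399]
eef_rot: [-0.017, 1.0, 0.0, -0.001]
ft_force: [-0.6, 0.3, -0.8]
width: 0.0595
grip_force: 25.0
```

arm_command --moves '[0.1, 0, 0.1, 0, 0.1, 0, 0, 0, 0, 0, 0, 0]'

```text
time: 21.03
ee_pos: [0.4541, -0.161, 0.0396]
eef_rot: [-0.017, 1.0, -0.0, 0.0]
ft_force: [0.8, 0.6, -0.8]
width: 0.0593
grip_force: 25.0
```

arm_command --moves '[0.1, 0, 0.05, 0, 0.1, 0, 0.05, 0, 0, 0, 0, 0, 0, 0, 0, 0]'

```text
time: 21.37
ee_pos: [0.4539, -0.161, 0.0395]
eef_rot: [-0.017, 1.0, -0.0, 0.002]
ft_force: [6.3, 0.9, 1.1]
width: 0.0592
grip_force: 25.0
```

```bash
python3 - <<'E'
from h import *
np.set_printoptions(precision=4,suppress=True)
s=r.read_state();print(pose(),s['time'],s['ft_force'])
w=r.camera('wrist')[:,:,::-1];cv2.imwrite('pics/w11.png',w);i=r.camera_info('wrist')
g=cv2.GaussianBlur(cv2.cvtColor(w,cv2.COLOR_BGR2GRAY),(3,3),0)
for u in (235,255,275):print(u,g[170:230:2,u].tolist())
for v in (185,190): 
  c=np.nonzero(g[v,200:310]<72)[0]+200; print('lip y',v,[plane(i,(q,v),.0529)[1] for q in (c.min(),c.max()+1)])
for v in (208,212): 
  c=np.nonzero(g[v,170:340]>225)[0]+170; print('plate y',v,c.min(),c.max(),[plane(i,(q,v),.053)[1] for q in (c.min(),c.max()+1)])
E
```

```text
(array([ 0.4539, -0.161 ,  0.0395]), np.float64(-177.99748305777368)) 21.3667 [6.318  0.8889 1.0775]
235 [133, 131, 129, 129, 130, 129, 130, 129, 129, 128, 107, 56, 32, 34, 38, 33, 30, 109, 223, 247, 248, 248, 247, 248, 245, 228, 206, 204, 204, 205]
255 [130, 130, 130, 130, 130, 129, 129, 130, 130, 128, 103, 53, 39, 41, 46, 44, 44, 114, 222, 246, 247, 247, 247, 247, 247, 239, 216, 206, 206, 206]
275 [131, 132, 131, 131, 131, 131, 132, 132, 132, 131, 105, 66, 59, 62, 66, 64, 64, 121, 222, 246, 246, 247, 247, 247, 247, 247, 247, 244, 226, 216]Traceback (most recent call last):
  File "<stdin>", line 8, in <module>
    return umr_minimum(a, axis, None, out, keepdims, initial, where)
ValueError: zero-size array to reduction operation minimum which has no identity
```

```bash
python3 - <<'E'
from h import *
g=cv2.GaussianBlur(cv2.cvtColor(cv2.imread('pics/w11.png'),cv2.COLOR_BGR2GRAY),(3,3),0);i=r.camera_info('wrist')
for v in (194,198,200):
  c=np.nonzero(g[v,200:310]<85)[0]+200; print('lip',c.min(),c.max(),plane(i,((c.min()+c.max()+1)/2,v),.053)[:2])
for v in (208,212):
  c=np.nonzero(g[v,170:340]>235)[0]+170; print('plate',c.min(),c.max(),plane(i,((c.min()+c.max()+1)/2,v),.051)[:2])
E
```

```text
lip 216 295 [ 0.42028276 -0.16215803]
lip 215 295 [ 0.42245493 -0.16234454]
lip 215 295 [ 0.42354231 -0.16230674]
plate 204 307 [ 0.4285152  -0.16186878]
plate 203 307 [ 0.43077453 -0.16205923]
```

arm_command --moves '[0, 0, 0.1, 0, 0, 0, 0.1, 0, 0, 0, 0, 0, 0, 0, 0, 0]'

```text
time: 21.75
ee_pos: [0.4544, -0.1611, 0.0385]
eef_rot: [-0.018, 1.0, -0.001, 0.002]
ft_force: [1.8, 2.7, 14.8]
width: 0.0598
grip_force: 25.0
```

arm_command --moves '[0, 0, -0.1, 0, 0, 0, 0, 0, 0, 0, 0, 0, 0, 0, 0, 0, 0, 0, 0, 0, 0, 0, 0, 0, 0, 0, 0, 0]' --fingers 100

```text
time: 22.33
ee_pos: [0.4517, -0.1611, 0.0374]
eef_rot: [-0.017, 1.0, 0.0, -0.0]
ft_force: [0.5, -0.5, -0.4]
width: 0.0863
grip_force: 0.0
```

arm_command --moves '[0, 0, -0.5, 0, 0, 0, -1, 0, 0, 0, -2, 0, 0, 0, -3, 0, 0, 0, -3, 0, 0, 0, -3, 0, 0, 0, -3, 0, 0, 0, -2, 0, 0, 0, 0, 0, 0, 0, 0, 0]'

```text
time: 23.17
ee_pos: [0.4525, -0.1611, 0.2142]
eef_rot: [-0.017, 1.0, -0.001, 0.001]
ft_force: [1.0, -0.0, -0.0]
width: 0.0869
grip_force: 0.0
```

```bash
python3 - <<'E'
from h import *
np.set_printoptions(precision=4,suppress=True)
s=r.read_state();print(pose(),s['time'],s['width'],s['ft_force'])
w=r.camera('wrist')[:,:,::-1];cv2.imwrite('pics/w12.png',w);i=r.camera_info('wrist')
a=r.camera('side')[:,:,::-1];cv2.imwrite('pics/s12.png',a)
g=cv2.GaussianBlur(cv2.cvtColor(w,cv2.COLOR_BGR2GRAY),(3,3),0)
for v in range(130,236,12):
    c=np.nonzero(g[v,190:325]>232)[0]+190
    print(v,(c.min(),c.max(),len(c)) if len(c) else None)
for u in (235,255,275): print(g[120:240:3,u].tolist())
# side plate corners on slope
hs=cv2.cvtColor(a,cv2.COLOR_BGR2HSV);m=((hs[...,2]>150)&(hs[...,1]<30)).astype(np.uint8)
n,l,st,c=cv2.connectedComponentsWithStats(m[155:215,250:330])
for j in range(1,n):
    if st[j,4]>40:
        ys,xs=np.nonzero(l==j);print(st[j]+[250,155,0,0,0],cv2.boxPoints(cv2.minAreaRect(np.c_[xs+250,ys+155].astype(np.float32))).round(1).tolist())
# project expected plate top corners
S=r.camera_info('side');Y=R.from_euler('z',2,degrees=True)*R.from_euler('y',-30,degrees=True)
for X in (-.075,.075):
  for yy in (-.03,.03):
    p=Y.apply([X,yy,.006])+[.4945,-.160,.08];d=R.from_quat(S['attitude']).inv().apply(p-S['origin']);q=np.array([d[0],-d[1]])/-d[2];q*=1+S['k1']*q@q
    print(X,yy,(S['fx']*q+[S['cx'],S['cy']]).round(1))
E
```

```text
(array([ 0.4525, -0.1611,  0.2142]), np.float64(-178.02963700493294)) 23.1667 0.08694689023637678 [ 0.954  -0.0117 -0.0486]
130 None
142 None
154 None
166 (np.int64(233), np.int64(279), 28)
178 (np.int64(231), np.int64(280), 50)
190 (np.int64(231), np.int64(280), 50)
202 (np.int64(231), np.int64(281), 51)
214 (np.int64(231), np.int64(281), 51)
226 (np.int64(230), np.int64(281), 42)
[199, 197, 198, 199, 199, 198, 197, 191, 178, 126, 130, 132, 131, 125, 123, 208, 243, 243, 243, 243, 243, 243, 243, 244, 244, 244, 244, 244, 244, 244, 244, 243, 244, 244, 244, 244, 243, 243, 241, 214]
[195, 196, 196, 198, 199, 198, 198, 192, 178, 128, 131, 132, 112, 39, 41, 199, 243, 244, 243, 244, 244, 244, 243, 244, 244, 244, 244, 244, 243, 243, 244, 243, 244, 237, 143, 103, 166, 242, 244, 244]
[196, 190, 189, 188, 188, 188, 191, 192, 181, 125, 125, 125, 109, 66, 78, 213, 243, 243, 243, 243, 243, 243, 243, 243, 243, 243, 243, 243, 243, 243, 243, 243, 243, 243, 244, 243, 243, 243, 244, 244]
[255 165   9  12  89] [[255.0, 165.0], [263.0, 165.0], [263.0, 176.0], [255.0, 176.0]]
[266 165  39  30 319] [[263.70001220703125, 171.6999969482422], [267.79998779296875, 164.60000610351562], [307.0, 187.0], [302.8999938964844, 194.10000610351562]]
-0.075 -0.03 [305.1 185.7]
-0.075 0.03 [304.3 194.7]
0.075 -0.03 [267.4 164.1]
0.075 0.03 [265.  172.4]
```

The released plate's outline in the side view, (264,172), (268,165), (307,187), (303,194), matches the expected resting pose to about 2 px. The arm is clear, so I'm handing in.

```bash
python3 -c "
from bench import r
print(r.close_job())"
```

```text
the job is handed in; nothing more can be done
None
```

The job is handed in at about 23 s of the 61 s allowed: the weight is seated upright in the blue cup, and the plate lies flat and centred on the slope against the lip, with the gripper clear; I sent nothing near the beaker, bottle or flask, but did not recheck their positions at the end.

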